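# Open the push-latch sample cooler and sort vials and tubes into its trays

### The job

Press the front edge of the sample cooler's lid down until its catch lets go and the lid springs up by itself. Then sort the three loose samples from the bench into the two metal trays inside, next to the ones already stored: stand the two small vials upright in the tray with the six square pockets, and lay the long tube flat in the free lane of the tray with the two long lanes, setting each down rather than dropping it. Leave the lid up, as more samples are coming, and leave the stored samples as they stand or lie and the conical flask, syringe and pen where they are.

Things in the scene. Friction and masses are not known exactly. Their poses are not given: they have to be found in the camera images.
- cooler: bench-top sample cooler, fixed on the bench: white and grey box 230 (x) x 244 (y) x 85 mm high, front with dark display facing its -x; origin at the centre of its underside. Its open well, under the lid, is 154 x 204 mm, centred on the origin; well floor at z = 45 mm, rim at z = 85 mm
- lid (a joint): angle of the cooler's lid (white frame, clear pane, 198 deep x 236 wide x 12 mm), hinged at the rear: 0 latched shut, top at cooler z = 102 mm; cannot be lifted. Pressing the front edge down 3 mm (stop at 5.5 mm, -0.03 rad; 5 to 7 N) frees the catch; when let go, springs swing the lid up within about 2 s to 1.85, leaning back past upright, 290 mm high, and it stays there
- lid_press (a point): centre of the ribbed grey press pad on the top of the lid's front edge, on the lid's surface; moves with the lid. Fingers may push straight down here
- lid_hinge (a point): middle of the lid's hinge line, 92 mm behind the cooler's origin, 90 mm high; same axes as the cooler
- pocket_tray: aluminium tray for the vials, fixed in the left or right half of the well (varies): 146 (x) x 96 (y) x 12 mm high, 2 mm walls, same axes as the cooler; origin at the centre of its underside, floor 2 mm above it. Ribs 5 mm high over the floor make six pockets about 46 mm square, centres at x = -48, 0, 48 and y = -23, 23 mm
- lane_tray: aluminium tray for the tubes, fixed in the other half of the well: same outside size, walls, floor, origin and axes; one rounded ridge 5 mm high over the floor and 8 mm wide along x in its middle makes two lanes 142 mm long and 42 mm wide, centres at y = -25 and 25 mm
- vial_1: clear glass vial with blue screw cap, diameter 12 mm, 33 mm high, standing on the bench; origin at the centre of its underside, z up along its axis
- vial_2: clear glass vial with black screw cap, diameter 12 mm, 33 mm high, standing on the bench; origin at the centre of its underside, z up along its axis
- stored_vial: like vial_1 but with a white cap, already standing in the rear pocket of the pocket tray at the tray's x = 48, y = 23 mm; stays there
- tube: clear plastic 15 mL tube with orange cap, 116 mm long, body diameter 16 mm, cap 22 mm wide, lying on the bench, its axis about 12 mm up; origin at mid length on its underside, y along its length, cap at the -y end (the cap's flats keep it from rolling)
- stored_tube: tube of the same size, origin and axes with a blue cap, already lying in the lane tray's lane at y = +25 mm; stays there
- tube_mid (a point): middle of the tube's axis, 11.5 mm above its origin
- stored_tube_mid (a point): the same point of the stored tube
- flask: conical glass flask 69 mm wide, 101 mm high, standing beyond the samples, not part of the job; origin at the centre of its underside
- syringe: small plastic syringe 15 x 106 mm lying near the front of the bench, not part of the job; origin near the middle of its underside
- pen: green pen 145 mm long lying to the right at the front, not part of the job; origin at the middle of its underside
Mind the look-alikes: they are no part of the job. Of the things that look like the tube, take the one that is farthest to the robot's right at the start.

How it is judged (in metres and radians):
On the way:
1. the lid has sprung open (value of joint lid above 1.5 rad), for 0.2 s.
At the end, for the whole second after the job is handed in: Lid up (over 1.5 rad). All three vials upright (within 0.12 rad) on the pocket tray's floor, inside its walls. Both tubes flat (within 0.1 rad) on the lane tray's floor: mid-points within 20 mm of its centre along and 40 mm across, under 17.5 mm above its underside. All at rest (value of joint lid above 1.5 rad and x of vial_1 in the frame of pocket_tray between -0.068 and 0.068 m and y of vial_1 in the frame of pocket_tray between -0.043 and 0.043 m and z of vial_1 in the frame of pocket_tray between -0.002 and 0.009 m and angle between each of vial_1, vial_2, stored_vial's own z axis and vertical below 0.12 rad and linear speed of each of vial_1, vial_2, stored_vial, tube, stored_tube below 0.02 m/s and x of vial_2 in the frame of pocket_tray between -0.068 and 0.068 m and y of vial_2 in the frame of pocket_tray between -0.043 and 0.043 m and z of vial_2 in the frame of pocket_tray between -0.002 and 0.009 m and x of stored_vial in the frame of pocket_tray between -0.068 and 0.068 m and y of stored_vial in the frame of pocket_tray between -0.043 and 0.043 m and z of stored_vial in the frame of pocket_tray between -0.002 and 0.009 m and x of tube_mid in the frame of lane_tray between -0.02 and 0.02 m and y of tube_mid in the frame of lane_tray between -0.04 and 0.04 m and z of each of tube_mid, stored_tube_mid in the frame of lane_tray below 0.0175 m and angle between tube's own y axis and vertical between 1.47 and 1.67 rad and x of stored_tube_mid in the frame of lane_tray between -0.02 and 0.02 m and y of stored_tube_mid in the frame of lane_tray between -0.04 and 0.04 m and angle between stored_tube's own y axis and vertical between 1.47 and 1.67 rad); the robot touches nothing.
It fails at once if a vial or tube is dropped: falls free faster than 0.8 m/s (from over about 3 cm) ((linear speed of vial_1 above 0.8 m/s and contact force between vial_1 and anything else below 0.01 N) or (linear speed of vial_2 above 0.8 m/s and contact force between vial_2 and anything else below 0.01 N) or (linear speed of stored_vial above 0.8 m/s and contact force between stored_vial and anything else below 0.01 N) or (linear speed of tube above 0.8 m/s and contact force between tube and anything else below 0.01 N) or (linear speed of stored_tube above 0.8 m/s and contact force between stored_tube and anything else below 0.01 N)).
It fails at once if the flask, syringe or pen is pushed more than 3 cm from its place (distance of any of flask, syringe, pen from where it was at the start of the episode above 0.03 m).
It fails at once if the flask is tipped (angle between flask's own z axis and vertical above 0.3 rad).
It also fails if it takes over 69 s, if anything falls off the work surface, if the arm or the gripper's body presses on something with over 40 N, if the wrist force passes 120 N, or if a joint passes its speed limit or range.

### The arm

A 7-joint arm with a two-finger parallel gripper is mounted at the origin on a cart in front of the work surface, level with it; the furniture and walls round the work are solid. World frame = base frame: x ahead of the robot, y to its left, z up, the work surface at z = 0. Lengths are in m, angles in degrees, forces in N, time in s.
With the tool pointing down it reaches from about 0.425 to 0.925 m from the base axis. Payload 6.8 kg.
Tool frame: the origin (TCP) lies on the mounting face of the last link; the fingertips stand 173 mm ahead of it and the grasp point (between the pads) lies 155 mm ahead of it; z points along the fingers, y is the line along which they close (so a half turn about z gives the same grasp; the last joint's range is limited). The gripper opens to 85 mm and grips with 20 to 120 N. Pads are 22 mm wide; open, the fingers measure 114 mm over their backs; the gripper's body (76 mm by 85 mm) begins 54 mm behind the grasp point. The pads swing forward as they close: fully open they stand 13 mm farther back than shut.
Start: joints at [-74.719, 27.33, 1.283, 89.118, -0.659, 63.558, -4.761], TCP at [0.247, 0.628, 0.405] pointing down, gripper open.
Joint ranges: [-169.35, 169.35], [-19.33, 120.38], [-80.79, 83.38], [13.8, 139.57], [-78.32, 258.32], [9.67, 109.79], [-169.56, 169.56]. Speed limits (degrees/s): [136.94, 136.94, 180, 180, 180, 180, 180].

### API

Orientations are given as [roll, pitch, yaw] about the fixed x, y, z axes, in that order (R = Rz(yaw) Ry(pitch) Rx(roll)).
In Python, from bench import r gives the robot as it stands.
- The arm moves only by the tool drive_tool, never from a script. Its argument "increments" is a list of rows, each an object with "slide": the shift along the tool's x, y, z scaled (see below), a list of three; "turn": the turn, a rotation vector about the tool's x, y, z scaled (see below), a list of three. A call has exactly 8 rows; each row shifts and turns the commanded pose from where the row before left it, along the tool's axes as they then stand; what a row does not reach is not made up. The controller multiplies each number of a shift by 15 cm and each number of a turn by 0.5 rad. A row lasts 1/10 s, in which the tool goes at most 50 mm and 8.59 degrees, less where a joint would pass 70% of its speed; a pose out of reach is approached as far as the arm can. A call with a number of a shift or a turn outside -1 to 1 is refused whole. A call with a gripper value outside its range is refused whole. "gripper" is the closure, from -1 (fully open) to 1 (shut), set as the call begins (left out, the last holds). The fingers move at their own pace and stop on an object; "force" is the grip in N (left out, the last holds). Time passes only in rows, so rows that do not move let the fingers close, or fill a call up. It gives the time, the measured TCP pose, the force, the opening and the grip force at its end, in the units of the state.
- r.observe(): the state, without advancing time (a new reading comes with each control period).
- r.read_camera(name): name is "scene" or "top" or "wrist"; returns a dict with "image" (480x640x3 uint8, blue, green, red), "fx", "fy", "cx", "cy" (pixels), "R" (3x3) and "t" (3): a world point X has camera coordinates R X + t. Camera axes: x right, y down, z forward; pixel columns grow to the right and rows downward; lengths in m; the calibration is good to about 2 mm. A picture is of the moment at which its call begins. There is no depth.
- r.sign_off(): hands the job in; it is judged then, once.
The state is a dict: "time": time; "joint_pos": joint angles; "dq": joint speeds; "effort": joint torques, N m; "position": TCP position; "tool_rot": TCP orientation; "wrist_force": force on the tool from outside, world axes, zero at the start; "torque": the same for the moment, N m; "grip_width": opening from 0.0 (shut) to 1.0 (fully open); "grasp_force": force on a finger pad.
Only numpy, scipy, OpenCV 4.12 (cv2) and the standard library are available. Lean on these libraries where they do the work, as an engineer would, in place of code of your own. Each camera call takes 0.05 s, during which the arm holds its last target. There are 200 camera calls.

## Working session

There is one attempt and no reset: what is moved stays moved. The work goes in short steps, Python scripts to look and compute and a tool call to move; the robot and the scene stay as the last step left them, time stands still between calls to the robot, and variables do not carry over. Pictures are saved under pics/ and viewed, at most 10 in all, crops included, and the job is handed in when it is done.

Besides the shell and the picture viewer there is one more tool, called after "Emit:" as name(argument=value, ...), one argument or row to a line, values as JSON. drive_tool: Moves the arm, as the interface text tells. Its arguments: {"type":"object","properties":{"increments":{"type":"array","items":{"type":"object","properties":{"slide":{"type":"array","items":{"type":"number"}},"turn":{"type":"array","items":{"type":"number"}}}}},"gripper":{"type":"number"},"force":{"type":"number"}},"required":["increments"]}

```bash
mkdir -p pics; python3 - <<'E'
from bench import r
import cv2,pickle,numpy as np
o=r.observe();print({k:np.round(v,3) for k,v in o.items()})
d={}
for n in("scene","top"):
    c=r.read_camera(n);d[n]=c;cv2.imwrite(f"pics/{n}0.png",c["image"]);print(n,c["fx"],c["cx"],c["cy"],c["R"],c["t"])
pickle.dump(d,open("c0.pkl","wb"))
E
```

```text
{'time': np.float64(0.0), 'joint_pos': array([-74.72 ,  27.38 ,   1.279,  89.179,  -0.659,  63.558,  -4.761]), 'dq': array([ 0.048,  0.   ,  0.04 , -0.122, -0.052,  0.023, -0.117]), 'effort': array([-1.0000e-03, -5.9645e+01,  1.6080e+00, -2.8119e+01,  1.2000e-02,
        9.0000e-03,  0.0000e+00]), 'position': array([0.247, 0.628, 0.404]), 'tool_rot': array([-1.79890e+02,  8.00000e-03,  1.58528e+02]), 'wrist_force': array([-0.69 ,  1.176, -0.315]), 'torque': array([-0.025, -0.008, -0.031]), 'grasp_force': np.float64(0.0), 'grip_width': np.float64(0.997)}
scene 489.39686975040286 312.2367498599137 235.2315205697524 [[ 0.90464578 -0.42588114  0.01553301]
 [-0.29755504 -0.65731201 -0.69238857]
 [ 0.30508527  0.62174446 -0.72135761]] [-0.44409995  0.22636112  1.02410731]
top 442.4683789612581 314.5874408329589 238.6998040727009 [[ 0.02626624 -0.99964604  0.00422838]
 [-0.99556778 -0.02654072 -0.09022414]
 [ 0.09030443 -0.00183979 -0.99591251]] [0.01657129 0.51976977 1.17753149]
```

View pics/top0.png

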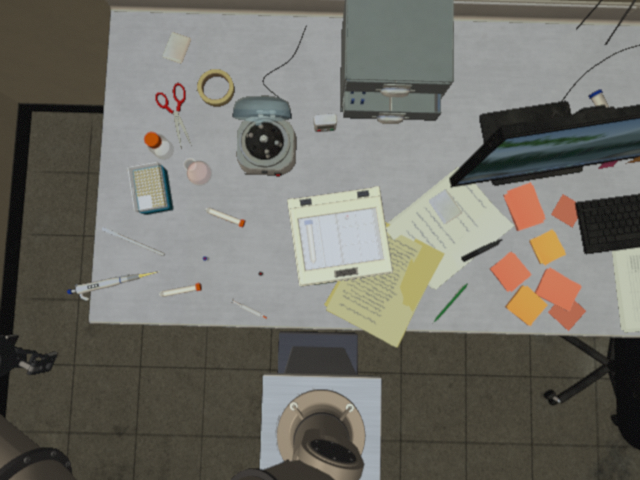

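View pics/scene0.png

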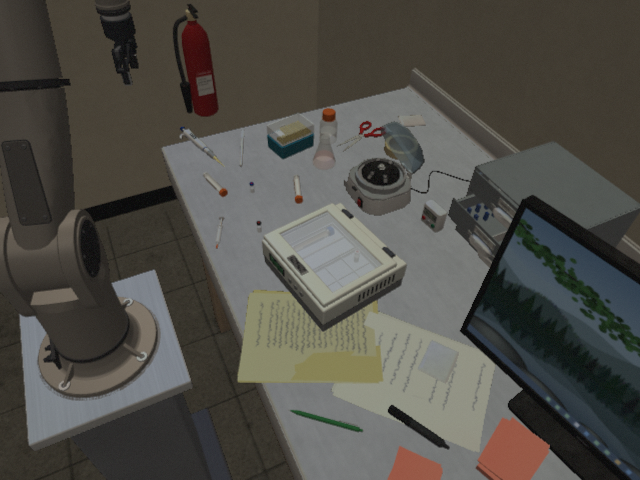

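Top view: the cooler is at about (340,236), with its press pad at (346,272). The stored tube lies on the left, so that half is the lane tray. The tube to take has its cap at (241,223), and the blue and black vials are at (206,258) and (261,273). The look-alike tube is at (181,290).

```bash
cat > h.py <<'E'
import numpy as np,cv2
def cast(c,px,z):
    px=np.atleast_2d(px).astype(float)
    d=np.c_[(px[:,0]-c["cx"])/c["fx"],(px[:,1]-c["cy"])/c["fy"],np.ones(len(px))]@c["R"]
    C=-c["R"].T@c["t"]; return C+d*((z-C[2])/d[:,2:])
def proj(c,X):
    p=np.atleast_2d(X)@c["R"].T+c["t"]; return np.c_[p[:,0]/p[:,2]*c["fx"]+c["cx"],p[:,1]/p[:,2]*c["fy"]+c["cy"]]
def two(c1,p1,c2,p2):
    A=[];b=[]
    for c,p in((c1,p1),(c2,p2)):
        C=-c["R"].T@c["t"];d=cast(c,p,0)[0]-C;d/=np.linalg.norm(d);P=np.eye(3)-np.outer(d,d);A.append(P);b.append(P@C)
    return np.linalg.lstsq(np.vstack(A),np.hstack(b),rcond=None)
def blob(c,win,f):
    """centroid/area/rect of largest blob of mask f(hsv) in window x0,y0,x1,y1"""
    x0,y0,x1,y1=win;s=c["image"][y0:y1,x0:x1];m=f(cv2.cvtColor(s,cv2.COLOR_BGR2HSV).astype(int)).astype(np.uint8)
    n,l,st,ce=cv2.connectedComponentsWithStats(m)
    if n<2:return None
    i=1+st[1:,4].argmax();pts=np.argwhere(l==i)[:,::-1].astype(np.float32)+[x0,y0]
    return ce[i]+[x0,y0],st[i,4],cv2.minAreaRect(pts.astype(np.float32))
E
python3 - <<'E'
import pickle;from h import *
d=pickle.load(open("c0.pkl","rb"));T,S=d["top"],d["scene"]
dark=lambda h:h[...,2]<95
org=lambda h:(h[...,0]<16)&(h[...,1]>140)
for n,wt,ws,f in(("v1",(198,250,214,266),(243,178,260,195),lambda h:(h[...,2]<110)),("v2",(253,265,269,281),(250,216,268,234),dark),
  ("tubecap",(230,212,252,234),(288,190,308,208),org),("pad",(325,255,365,285),(280,245,315,280),lambda h:h[...,2]<130)):
    a=blob(T,wt,f);b=blob(S,ws,f);print(n,a,b)
    if a and b:
        X,res,*_=two(T,a[0],S,b[0]);print("  ",X.round(4),res.round(6))
# lid outline in top
s=T["image"];h=cv2.cvtColor(s,cv2.COLOR_BGR2HSV).astype(int)
print(h[236,286:310].tolist(),h[215,200:215].tolist())
a=blob(T,(275,175,400,300),lambda h:(h[...,2]>205)&(h[...,1]<60));print(a[1],a[2],cast(T,cv2.boxPoints(a[2]),.102).round(4))
for n,w in(("tube",(200,200,250,232)),):
    m=blob(T,w,lambda h:((h[...,2]>200))|((h[...,0]<16)&(h[...,1]>120)));print(n,m,cast(T,cv2.boxPoints(m[2]),.012).round(4))
z=np.hstack([cv2.resize(T["image"][180:300,190:310],(480,480),interpolation=cv2.INTER_CUBIC),cv2.resize(T["image"][180:300,285:365],(320,480),interpolation=cv2.INTER_CUBIC)])
cv2.imwrite("pics/z1.png",z)
E
```

```text
v1 (array([204.71428571, 258.        ]), np.int32(7), ((205.0, 258.0), (2.0, 2.0), 0.0)) (array([251.1 , 183.95]), np.int32(20), ((251.0, 184.0), (4.0, 4.0), 90.0))
   [0.4582 0.3254 0.0251] [1.e-06]
v2 (array([260.5  , 273.375]), np.int32(8), ((260.5, 273.0), (2.0, 3.0), 90.0)) (array([258.43478261, 222.82608696]), np.int32(23), ((258.5, 223.0), (4.0, 5.0), 90.0))
   [0.4213 0.1731 0.0269] [0.]
tubecap (array([241.40740741, 223.03703704]), np.int32(27), ((241.50003051757812, 223.00003051757812), (3.5777084827423096, 6.708203315734863), 26.56505012512207)) (array([298.13953488, 198.74418605]), np.int32(43), ((298.0, 199.0), (6.0, 6.0), 90.0))
   [0.5582 0.2329 0.0095] [0.]
pad (array([345.875  , 271.90625]), np.int32(128), ((345.6999816894531, 271.8999938964844), (5.939697265625, 21.213205337524414), 81.8698959350586)) (array([297.14583333, 264.46875   ]), np.int32(192), ((297.1712951660156, 264.3515319824219), (24.433948516845703, 8.362958908081055), 49.08561706542969))
   [ 0.4299 -0.0506  0.0995] [0.]
[[90, 5, 160], [100, 5, 161], [90, 5, 162], [90, 3, 161], [90, 3, 160], [50, 5, 
[... 261 characters left out ...]
, [70, 4, 204]] [[90, 3, 156], [90, 3, 155], [90, 3, 155], [90, 3, 157], [80, 5, 156], [90, 3, 156], [90, 3, 157], [90, 5, 157], [100, 5, 157], [90, 5, 155], [90, 3, 152], [60, 3, 148], [24, 9, 149], [18, 25, 150], [19, 32, 153]]
1940 ((339.97998046875, 239.8599853515625), (74.67047119140625, 91.07535552978516), 81.8698959350586) [[ 0.5855  0.0961  0.102 ]
 [ 0.625  -0.1335  0.102 ]
 [ 0.4369 -0.1626  0.102 ]
 [ 0.3987  0.0637  0.102 ]]
tube (array([224.05769231, 216.03846154]), np.int32(52), ((224.00738525390625, 215.98117065429688), (29.718788146972656, 1.7410188913345337), 21.370624542236328)) [[0.588  0.3205 0.012 ]
 [0.5926 0.319  0.012 ]
 [0.5646 0.2416 0.012 ]
 [0.56   0.2431 0.012 ]]
```

View pics/z1.png

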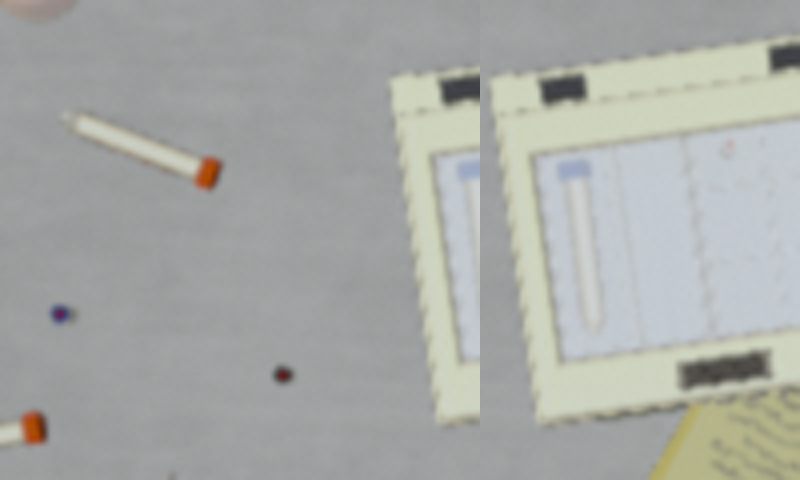

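The crop shows the free lane just right of the stored tube. The target tube runs from its tip (72,118) to its cap end (218,175) in crop pixels, and the white stored vial is at the rear of the pocket tray. Next I refine the cooler's yaw and the tube's axis, and write a move planner.

```bash
cat >> h.py <<'E'
def plan(pos,yaw,tgt,tyaw,rows=8,step=.05):
    """rows (scaled) from pos,yaw to tgt,tyaw with tool down"""
    p=np.array(pos,float);y=np.radians(yaw);g=np.array(tgt,float);ty=np.radians(tyaw)
    dy=(ty-y+np.pi)%(2*np.pi)-np.pi
    n=int(np.ceil(max(np.linalg.norm(g-p)/(step*.97),abs(dy)/.146,1e-9)));n=max(n,min(rows,n))
    for k in range(n):
        d=(g-p)/(n-k);c,s=np.cos(y),np.sin(y)
        sl=np.round([(c*d[0]+s*d[1])/.15,(s*d[0]-c*d[1])/.15,-d[2]/.15],3);t=np.round(-dy/n/.5,3)
        print(k,sl.tolist(),[0,0,float(t)])
        p+=np.array([c*sl[0]+s*sl[1],s*sl[0]-c*sl[1],-sl[2]])*.15;y-=t*.5
    print("end",p.round(4),np.degrees(y).round(2))
E
python3 - <<'E'
import pickle;from h import *
d=pickle.load(open("c0.pkl","rb"));T,S=d["top"],d["scene"]
h=cv2.cvtColor(T["image"],cv2.COLOR_BGR2HSV).astype(int)
m=((h[...,0]>24)&(h[...,0]<46)&(h[...,1]>14)&(h[...,2]>160))
# left edge & rear edge
L=[];Rr=[];B=[]
for y in range(212,278):
    x=np.where(m[y,280:345])[0];L.append((280+x[0],y))
for x in range(300,375):
    y=np.where(m[180:240,x])[0];B.append((x,180+y[0]))
for y in range(200,230):
    x=np.where(m[y,370:392])[0];
    if len(x):Rr.append((370+x[-1],y))
for n,P in(("L",L),("B",B),("R",Rr)):
    P=cast(T,P,.09);v=cv2.fitLine(P[:,:2].astype(np.float32),cv2.DIST_HUBER,0,.01,.01).ravel()
    print(n,np.degrees(np.arctan2(v[1],v[0])).round(2),v[2:].round(4),np.percentile(P[:,1],[0,100]).round(3))
# hinges (dark) and pad, stored tube cap
for n,w,z in(("h1",(296,196,316,208),.1),("h2",(355,188,372,200),.1)):
    a=blob(T,w,lambda h:h[...,2]<110);print(n,a[0],a[1],cast(T,a[0],z).round(4))
print("tube tip,capend",cast(T,[(208,209.6),(244.4,223.7)],.0115).round(4))
print("syr/pen/flask",cast(T,[(248,308),(450,302)],.0).round(3))
plan((.247,.628,.405),158.5,(.42,.25,.35),70)
E
```

```text
L 9.87 [0.5167 0.0875] [0.07  0.098]
B -80.21 [ 0.6344 -0.0216] [-0.12   0.071]
R 25.84 [ 0.5806 -0.1491] [-0.165 -0.136]
h1 [305.4        201.78181818] 55 [[0.6064 0.0565 0.1   ]]
h2 [362.76785714 193.58928571] 56 [[ 0.6317 -0.0901  0.1   ]]
tube tip,capend [[0.5929 0.326  0.0115]
 [0.5565 0.2242 0.0115]]
syr/pen/flask [[ 0.327  0.207  0.   ]
 [ 0.357 -0.345  0.   ]]
0 [-0.182, -0.175, 0.033] [0, 0, 0.281]
1 [-0.204, -0.148, 0.033] [0, 0, 0.281]
2 [-0.223, -0.117, 0.033] [0, 0, 0.281]
3 [-0.237, -0.085, 0.033] [0, 0, 0.281]
4 [-0.247, -0.051, 0.034] [0, 0, 0.281]
5 [-0.251, -0.016, 0.033] [0, 0, 0.281]
6 [-0.251, 0.019, 0.034] [0, 0, 0.281]
7 [-0.246, 0.054, 0.033] [0, 0, 0.281]
8 [-0.236, 0.088, 0.034] [0, 0, 0.281]
9 [-0.221, 0.121, 0.033] [0, 0, 0.281]
10 [-0.203, 0.15, 0.034] [0, 0, 0.281]
end [0.42 0.25 0.35] 69.95
```

Emit:
drive_tool(
  increments=[
    {"slide": [-0.182,-0.175,0.033],"turn": [0,0,0.281]},
    {"slide": [-0.204,-0.148,0.033],"turn": [0,0,0.281]},
    {"slide": [-0.223,-0.117,0.033],"turn": [0,0,0.281]},
    {"slide": [-0.237,-0.085,0.033],"turn": [0,0,0.281]},
    {"slide": [-0.247,-0.051,0.034],"turn": [0,0,0.281]},
    {"slide": [-0.251,-0.016,0.033],"turn": [0,0,0.281]},
    {"slide": [-0.251,0.019,0.034],"turn": [0,0,0.281]},
    {"slide": [-0.246,0.054,0.033],"turn": [0,0,0.281]},
  ],
  gripper=1,
  force=40,
)

```text
time: 0.9
position: [0.3733, 0.3517, 0.3644]
tool_rot: [-180.0, 0.0, 93.8]
wrist_force: [0.4, -0.6, 0.3]
grip_width: -0.002
grasp_force: 0.0
```

```bash
python3 -c "
from h import *
plan((.3733,.353,.3644),93.8,(.43,-.0506,.31),70)
print();plan((.43,-.0506,.31),70,(.43,-.0506,.28),70)"
```

```text
0 [-0.301, 0.022, 0.04] [0, 0, 0.092]
1 [-0.3, 0.036, 0.04] [0, 0, 0.092]
2 [-0.298, 0.05, 0.04] [0, 0, 0.092]
3 [-0.295, 0.063, 0.04] [0, 0, 0.092]
4 [-0.292, 0.077, 0.041] [0, 0, 0.092]
5 [-0.288, 0.09, 0.04] [0, 0, 0.092]
6 [-0.284, 0.103, 0.041] [0, 0, 0.092]
7 [-0.278, 0.116, 0.04] [0, 0, 0.092]
8 [-0.273, 0.129, 0.041] [0, 0, 0.092]
end [ 0.43   -0.0506  0.31  ] 70.08

0 [0.0, 0.0, 0.2] [0, 0, -0.0]
end [ 0.43   -0.0506  0.28  ] 70.0
```

Emit:
drive_tool(
  increments=[
    {"slide": [-0.301,0.022,0.04],"turn": [0,0,0.092]},
    {"slide": [-0.3,0.036,0.04],"turn": [0,0,0.092]},
    {"slide": [-0.298,0.05,0.04],"turn": [0,0,0.092]},
    {"slide": [-0.295,0.063,0.04],"turn": [0,0,0.092]},
    {"slide": [-0.292,0.077,0.041],"turn": [0,0,0.092]},
    {"slide": [-0.288,0.09,0.04],"turn": [0,0,0.092]},
    {"slide": [-0.284,0.103,0.041],"turn": [0,0,0.092]},
    {"slide": [-0.278,0.116,0.04],"turn": [0,0,0.092]},
  ],
)

```text
time: 1.7
position: [0.4251, -0.0068, 0.3163]
tool_rot: [180.0, -0.0, 73.0]
wrist_force: [1.2, 0.0, -1.6]
grip_width: -0.0
grasp_force: 0.0
```

Emit:
drive_tool(
  increments=[
    {"slide": [-0.273,0.129,0.041],"turn": [0,0,0.092]},
    {"slide": [0,0,0],"turn": [0,0,0]},
    {"slide": [0,0,0.12],"turn": [0,0,0]},
    {"slide": [0,0,0.06],"turn": [0,0,0]},
    {"slide": [0,0,0.02],"turn": [0,0,0]},
    {"slide": [0,0,0],"turn": [0,0,0]},
    {"slide": [0,0,0],"turn": [0,0,0]},
    {"slide": [0,0,0],"turn": [0,0,0]},
  ],
)

```text
time: 2.5
position: [0.4322, -0.0496, 0.2808]
tool_rot: [180.0, -0.0, 70.4]
wrist_force: [-0.7, 0.2, -0.7]
grip_width: 0.001
grasp_force: 0.0
```

Emit:
drive_tool(
  increments=[
    {"slide": [0,0,0.03],"turn": [0,0,0]},
    {"slide": [0,0,0.015],"turn": [0,0,0]},
    {"slide": [0,0,0.007],"turn": [0,0,0]},
    {"slide": [0,0,0.007],"turn": [0,0,0]},
    {"slide": [0,0,0.007],"turn": [0,0,0]},
    {"slide": [0,0,0.005],"turn": [0,0,0]},
    {"slide": [0,0,0],"turn": [0,0,0]},
    {"slide": [0,0,0],"turn": [0,0,0]},
  ],
)

```text
time: 3.3
position: [0.4322, -0.0499, 0.27]
tool_rot: [180.0, -0.0, 70.4]
wrist_force: [-0.3, 2.0, 7.2]
grip_width: 0.002
grasp_force: 3.4
```

Emit:
drive_tool(
  increments=[
    {"slide": [0,0,-0.33],"turn": [0,0,0]},
    {"slide": [0,0,-0.33],"turn": [0,0,0]},
    {"slide": [0.1,0,-0.3],"turn": [0,0,0]},
    {"slide": [0.2,0,-0.24],"turn": [0,0,0]},
    {"slide": [0.3,0,0],"turn": [0,0,0]},
    {"slide": [0.3,0,0],"turn": [0,0,0]},
    {"slide": [0.2,0,0],"turn": [0,0,0]},
    {"slide": [0,0,0],"turn": [0,0,0]},
  ],
  gripper=0,
)

```text
time: 4.1
position: [0.4878, 0.1104, 0.4491]
tool_rot: [-180.0, 0.0, 70.8]
wrist_force: [-0.2, 0.5, 0.2]
grip_width: 0.501
grasp_force: 0.0
```

```bash
python3 - <<'E'
from bench import r
import cv2,pickle
d={n:r.read_camera(n) for n in("scene","top")}
pickle.dump(d,open("c1.pkl","wb"))
a=d["top"]["image"][170:300,190:400];b=d["scene"]["image"][120:330,200:430]
import numpy as np
cv2.imwrite("pics/o1.png",np.hstack([cv2.resize(a,(480,297),interpolation=2),cv2.resize(b,(320,297),interpolation=2)]))
o=r.observe();print(o["position"],o["tool_rot"],o["grip_width"])
E
```

```text
[0.48713471 0.10573475 0.44903782] [-1.79955644e+02  9.67136041e-02  7.04625263e+01] 0.49700673038224824
```

View pics/o1.png

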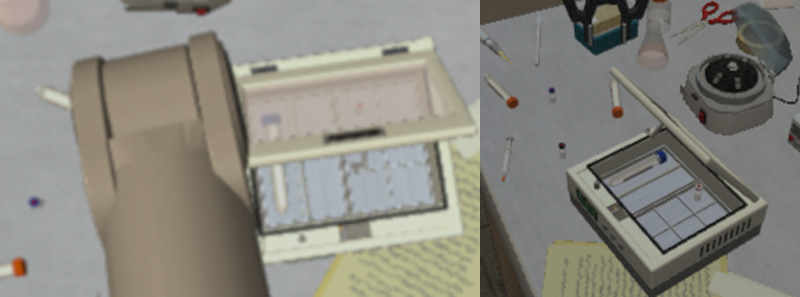

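The lid is springing up; the scene crop shows the open well with both trays, the stored tube and the stored vial. Now I hover over the tube.

```bash
python3 -c "
from h import *
plan((.487,.106,.449),70.5,(.575,.277,.31),70.3)"
```

```text
0 [0.254, 0.034, 0.185] [0, 0, 0.001]
1 [0.254, 0.034, 0.185] [0, 0, 0.001]
2 [0.254, 0.035, 0.186] [0, 0, 0.001]
3 [0.254, 0.034, 0.185] [0, 0, 0.001]
4 [0.255, 0.034, 0.186] [0, 0, 0.001]
end [0.575  0.2771 0.31  ] 70.36
```

Emit:
drive_tool(
  increments=[
    {"slide": [0.254,0.034,0.185],"turn": [0,0,0]},
    {"slide": [0.254,0.034,0.185],"turn": [0,0,0]},
    {"slide": [0.254,0.034,0.185],"turn": [0,0,0]},
    {"slide": [0.254,0.034,0.185],"turn": [0,0,0]},
    {"slide": [0.254,0.034,0.185],"turn": [0,0,0]},
    {"slide": [0,0,0],"turn": [0,0,0]},
    {"slide": [0,0,0],"turn": [0,0,0]},
    {"slide": [0,0,0],"turn": [0,0,0]},
  ],
)

```text
time: 5.0
position: [0.5757, 0.274, 0.3118]
tool_rot: [179.9, 0.0, 70.2]
wrist_force: [0.0, 0.1, 1.1]
grip_width: 0.5
grasp_force: 0.0
```

```bash
python3 - <<'E'
from bench import r
from h import *
import pickle
c=r.read_camera("wrist");o=r.observe();t=r.read_camera("top");pickle.dump({"wrist":c,"top":t},open("c2.pkl","wb"))
cv2.imwrite("pics/w1.png",np.hstack([cv2.resize(c["image"],(400,300)),cv2.resize(t["image"][180:300,280:400],(300,300),interpolation=2)]))
print(o["position"],o["tool_rot"],o["grip_width"])
print("tcp/tip proj",proj(c,[[.575,.277,.0115]]))
a=blob(c,(0,0,640,480),lambda h:(h[...,0]<16)&(h[...,1]>140)&(h[...,2]>80));print(a,cast(c,a[0],.0115))
E
```

```text
[0.57565855 0.27414945 0.31221903] [ 1.79926845e+02 -2.85839368e-02  7.02288911e+01] 0.5011819094819647
tcp/tip proj [[317.30895708 227.94941165]]
(array([ 68.32251082, 235.36147186]), np.int32(462), ((68.40000915527344, 235.300048828125), (16.099689483642578, 31.752164840698242), 63.43495178222656)) [[0.37861544 0.34080768 0.0115    ]]
```

View pics/w1.png

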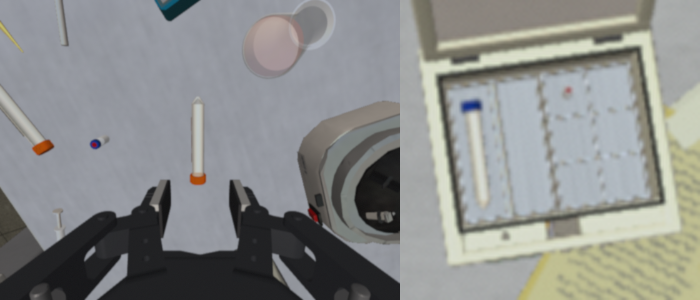

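Wrist view (shown at 400 px wide): the target tube runs vertically from its tip (198,97) to its cap (198,184). The blue-capped vial is at (97,144), and the look-alike tube is at the far left. The top view shows the open well; I'll use the stored samples to refine the tray frame.

```bash
python3 - <<'E'
import pickle;from h import *
d=pickle.load(open("c2.pkl","rb"));c,t=d["wrist"],d["top"]
a=blob(c,(280,130,350,310),lambda h:(h[...,0]<16)&(h[...,1]>140)&(h[...,2]>80));print("cap",a[0],a[2],cast(c,a[0],.0115).round(4))
b=blob(c,(295,130,340,282),lambda h:h[...,2]>195);print("body",b[0],b[1],b[2],cast(c,cv2.boxPoints(b[2]),.0115).round(4))
e=cast(c,[(317,155),(317,294)],.0115);print(e.round(4),e.mean(0))
v=blob(c,(135,215,175,245),lambda h:(h[...,0]>105)&(h[...,0]<130)&(h[...,1]>120));print("v1",v,cast(c,v[0],.027).round(4) if v else 0)
O=np.array([.520,-.034]);ps=np.radians(9.8);R=np.array([[np.cos(ps),np.sin(ps)],[-np.sin(ps),np.cos(ps)]])
def loc(p,z): return ((cast(t,p,z)[:,:2]-O)@R.T).round(4)
print("stored tube ends",loc([(308,219.6),(313.6,264)],.0585))
s=blob(t,(300,212,318,232),lambda h:(h[...,0]>100)&(h[...,0]<130)&(h[...,1]>120));print("bluecap",s[0],loc(s[0],.062))
q=blob(t,(338,208,356,224),lambda h:((h[...,0]<12)|(h[...,0]>165))&(h[...,1]>40));print("svial",q and (q[0],loc(q[0],.080)))
# well outline: bright blue-grey inner region
h=cv2.cvtColor(t["image"],cv2.COLOR_BGR2HSV).astype(int)
m=((h[...,0]>95)&(h[...,0]<125)&(h[...,1]>12)&(h[...,2]>150)).astype(np.uint8);m[:, :280]=0;m[:,395:]=0;m[:195]=0;m[285:]=0
m=cv2.morphologyEx(m,cv2.MORPH_CLOSE,np.ones((9,9)));n,l,st,ce=cv2.connectedComponentsWithStats(m);i=1+st[1:,4].argmax()
rc=cv2.minAreaRect(np.argwhere(l==i)[:,::-1].astype(np.float32));print(rc,loc(cv2.boxPoints(rc),.055))
E
```

```text
cap [316.46333333 287.38      ] ((316.5, 286.5), (15.0, 23.0), 90.0) [[0.5562 0.2272 0.0115]]
body [316.50803859 220.52733119] 622 ((316.5, 221.0), (104.0, 5.0), 90.0) [[0.5887 0.3227 0.0115]
 [0.5924 0.3214 0.0115]
 [0.5628 0.239  0.0115]
 [0.5588 0.2405 0.0115]]
[[0.5946 0.3319 0.0115]
 [0.5545 0.2211 0.0115]] [0.57455044 0.27650514 0.0115    ]
v1 (array([153.03883495, 229.91262136]), np.int32(103), ((152.0, 230.5), (13.0, 14.0), 90.0)) [[0.4556 0.3224 0.027 ]]
stored tube ends [[ 0.0597  0.0741]
 [-0.0585  0.0763]]
bluecap [307.82352941 221.88235294] [[0.0533 0.0754]]
svial (array([346.66666667, 215.66666667]), array([[ 0.0526, -0.0267]]))
((338.8300476074219, 236.8100128173828), (53.59868621826172, 73.53910064697266), 81.8698959350586) [[ 0.0746  0.097 ]
 [ 0.0745 -0.0987]
 [-0.068  -0.0965]
 [-0.0674  0.0972]]
```

Emit:
drive_tool(
  increments=[
    {"slide": [0.012,-0.012,0.28],"turn": [0,0,0]},
    {"slide": [0,0,0.28],"turn": [0,0,0]},
    {"slide": [0,0,0.18],"turn": [0,0,0]},
    {"slide": [0,0,0.1],"turn": [0,0,0]},
    {"slide": [0,0,0.04],"turn": [0,0,0]},
    {"slide": [0,0,0],"turn": [0,0,0]},
    {"slide": [0,0,0],"turn": [0,0,0]},
    {"slide": [0,0,0],"turn": [0,0,0]},
  ],
)

```text
time: 5.9
position: [0.5748, 0.279, 0.1806]
tool_rot: [179.9, -0.1, 70.4]
wrist_force: [-0.5, -0.8, 0.4]
grip_width: 0.498
grasp_force: 0.0
```

Emit:
drive_tool(
  increments=[
    {"slide": [0,0,0],"turn": [0,0,0]},
    {"slide": [0,0,0],"turn": [0,0,0]},
    {"slide": [0,0,0],"turn": [0,0,0]},
    {"slide": [0,0,0],"turn": [0,0,0]},
    {"slide": [0,0,0],"turn": [0,0,0]},
    {"slide": [0,0,0],"turn": [0,0,0]},
    {"slide": [0,0,0],"turn": [0,0,0]},
    {"slide": [0,0,0],"turn": [0,0,0]},
  ],
  gripper=1,
  force=40,
)

```text
time: 6.7
position: [0.5744, 0.2789, 0.1797]
tool_rot: [180.0, -0.1, 70.4]
wrist_force: [-2.4, -0.2, 6.0]
grip_width: 0.177
grasp_force: 40.2
```

```bash
python3 -c "
from h import *
plan((.5744,.2789,.32),70.4,(.5205,-.007,.32),9.8)
plan((0,0,.32),9.8,(0,0,.25),9.8)"
```

```text
0 [-0.24, 0.038, -0.0] [0, 0, 0.264]
1 [-0.232, 0.069, -0.0] [0, 0, 0.264]
2 [-0.221, 0.099, -0.0] [0, 0, 0.264]
3 [-0.207, 0.127, -0.0] [0, 0, 0.264]
4 [-0.188, 0.153, -0.0] [0, 0, 0.264]
5 [-0.166, 0.176, -0.0] [0, 0, 0.264]
6 [-0.142, 0.197, -0.0] [0, 0, 0.264]
7 [-0.114, 0.214, -0.0] [0, 0, 0.264]
end [ 0.5205 -0.007   0.32  ] 9.9
0 [0.0, 0.0, 0.233] [0, 0, -0.0]
1 [0.0, 0.0, 0.234] [0, 0, -0.0]
end [0.   0.   0.25] 9.8
```

Emit:
drive_tool(
  increments=[
    {"slide": [0,0,-0.05],"turn": [0,0,0]},
    {"slide": [0,0,-0.15],"turn": [0,0,0]},
    {"slide": [0,0,-0.25],"turn": [0,0,0]},
    {"slide": [0,0,-0.25],"turn": [0,0,0]},
    {"slide": [0,0,-0.185],"turn": [0,0,0]},
    {"slide": [0,0,-0.05],"turn": [0,0,0]},
    {"slide": [0,0,0],"turn": [0,0,0]},
    {"slide": [0,0,0],"turn": [0,0,0]},
  ],
)

```text
time: 7.5
position: [0.5735, 0.2787, 0.3179]
tool_rot: [-179.9, 0.1, 70.4]
wrist_force: [-0.3, 0.1, -1.3]
grip_width: 0.176
grasp_force: 39.5
```

Emit:
drive_tool(
  increments=[
    {"slide": [-0.24,0.038,0],"turn": [0,0,0.264]},
    {"slide": [-0.232,0.069,0],"turn": [0,0,0.264]},
    {"slide": [-0.221,0.099,0],"turn": [0,0,0.264]},
    {"slide": [-0.207,0.127,0],"turn": [0,0,0.264]},
    {"slide": [-0.188,0.153,0],"turn": [0,0,0.264]},
    {"slide": [-0.166,0.176,0],"turn": [0,0,0.264]},
    {"slide": [-0.142,0.197,0],"turn": [0,0,0.264]},
    {"slide": [-0.114,0.214,0],"turn": [0,0,0.264]},
  ],
)

```text
time: 8.3
position: [0.5191, -0.0084, 0.3177]
tool_rot: [180.0, 0.2, 9.6]
wrist_force: [0.4, 0.3, 0.7]
grip_width: 0.176
grasp_force: 39.5
```

Emit:
drive_tool(
  increments=[
    {"slide": [0,0,0],"turn": [0,0,0]},
    {"slide": [0,0,0],"turn": [0,0,0]},
    {"slide": [0,0,0],"turn": [0,0,0]},
    {"slide": [0,0,0],"turn": [0,0,0]},
    {"slide": [0,0,0],"turn": [0,0,0]},
    {"slide": [0,0,0],"turn": [0,0,0]},
    {"slide": [0,0,0],"turn": [0,0,0]},
    {"slide": [0,0,0],"turn": [0,0,0]},
  ],
)

```text
time: 9.1
position: [0.5203, -0.007, 0.3192]
tool_rot: [-180.0, -0.0, 9.9]
wrist_force: [-1.0, 0.2, -0.2]
grip_width: 0.174
grasp_force: 39.5
```

```bash
python3 - <<'E'
from bench import r
from h import *
import pickle
c=r.read_camera("wrist");o=r.observe();t=r.read_camera("scene");pickle.dump({"wrist":c,"scene":t},open("c3.pkl","wb"))
cv2.imwrite("pics/w2.png",np.hstack([cv2.resize(c["image"],(400,300)),cv2.resize(t["image"][100:340,180:500],(400,300),interpolation=2)]))
print(o["position"],o["tool_rot"],o["grip_width"])
E
```

```text
[ 0.52028845 -0.00713253  0.31922178] [-1.79998181e+02 -4.31070297e-03  9.90739823e+00] 0.17649655397415043
```

View pics/w2.png

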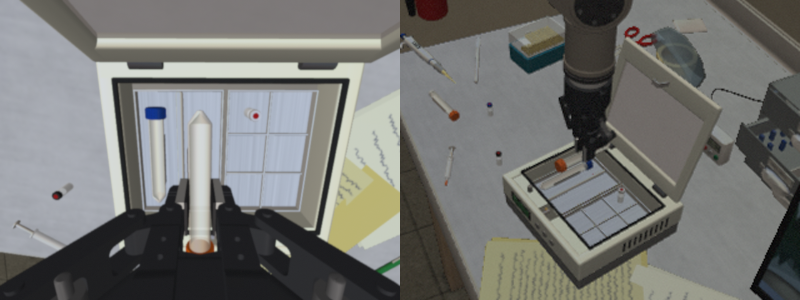

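Wrist view: the tube is held over the lanes, with the ridge at about (182,150), the tray divider at about (222,150), the stored vial's cap at (256,116) and the stored tube's cap at (155,113). The lid is fully up.

```bash
python3 - <<'E'
import pickle;from h import *
c=pickle.load(open("c3.pkl","rb"))["wrist"]
O=np.array([.5225,-.0335]);ps=np.radians(9.8);R=np.array([[np.cos(ps),np.sin(ps)],[-np.sin(ps),np.cos(ps)]])
def loc(n,p,z): print(n,((cast(c,np.array(p)*1.6,z)[:,:2]-O)@R.T).round(4).tolist())
loc("svialcap(48,-28)",[256,116],.08);loc("stubecap(~50,76)",[155,113],.06)
loc("ridge y 51",[[182,95],[182,170]],.052);loc("divider y 0",[[222.5,95],[222,130]],.057)
loc("rim corners",[[113,78],[347,80]],.085)
loc("ribs y -51",[[269,130],[272,190]],.052);loc("ribs x 24,-24",[[240,132],[240,171],[300,134],[300,172]],.052)
E
```

```text
svialcap(48,-28) [[0.048, -0.03]]
stubecap(~50,76) [[0.0485, 0.0735]]
ridge y 51 [[0.067, 0.0447], [-0.0202, 0.0466]]
divider y 0 [[0.0673, 0.0013], [0.0296, 0.0006]]
rim corners [[0.0829, 0.1049], [0.0817, -0.1097]]
ribs y -51 [[0.0288, -0.0535], [-0.0465, -0.0644]]
ribs x 24,-24 [[0.0264, -0.0206], [-0.0213, -0.0233], [0.0242, -0.0894], [-0.0225, -0.0958]]
```

Emit:
drive_tool(
  increments=[
    {"slide": [0,0,0.15],"turn": [0,0,0]},
    {"slide": [0,0,0.18],"turn": [0,0,0]},
    {"slide": [0,0,0.13],"turn": [0,0,0]},
    {"slide": [0,0,0.08],"turn": [0,0,0]},
    {"slide": [0,0,0.04],"turn": [0,0,0]},
    {"slide": [0,0,0.02],"turn": [0,0,0]},
    {"slide": [0,0,0],"turn": [0,0,0]},
    {"slide": [0,0,0],"turn": [0,0,0]},
  ],
)

```text
time: 10.0
position: [0.5206, -0.0072, 0.2299]
tool_rot: [-180.0, -0.1, 9.9]
wrist_force: [0.4, 0.5, -0.6]
grip_width: 0.175
grasp_force: 39.5
```

Emit:
drive_tool(
  increments=[
    {"slide": [0,0,0.007],"turn": [0,0,0]},
    {"slide": [0,0,0.006],"turn": [0,0,0]},
    {"slide": [0,0,0.006],"turn": [0,0,0]},
    {"slide": [0,0,0],"turn": [0,0,0]},
    {"slide": [0,0,0],"turn": [0,0,0]},
    {"slide": [0,0,0],"turn": [0,0,0]},
    {"slide": [0,0,0],"turn": [0,0,0]},
    {"slide": [0,0,0],"turn": [0,0,0]},
  ],
)

```text
time: 10.8
position: [0.5204, -0.0071, 0.2266]
tool_rot: [-180.0, -0.0, 9.9]
wrist_force: [-1.0, 0.2, 5.3]
grip_width: 0.175
grasp_force: 40.1
```

Emit:
drive_tool(
  increments=[
    {"slide": [0,0,0],"turn": [0,0,0]},
    {"slide": [0,0,0],"turn": [0,0,0]},
    {"slide": [0,0,0],"turn": [0,0,0]},
    {"slide": [0,0,-0.03],"turn": [0,0,0]},
    {"slide": [0,0,-0.06],"turn": [0,0,0]},
    {"slide": [0,0,-0.2],"turn": [0,0,0]},
    {"slide": [0,0,-0.3],"turn": [0,0,0]},
    {"slide": [0,0,-0.15],"turn": [0,0,0]},
  ],
  gripper=0.42,
)

```text
time: 11.6
position: [0.5209, -0.0079, 0.3407]
tool_rot: [180.0, -0.2, 9.8]
wrist_force: [0.7, 0.5, 0.7]
grip_width: 0.283
grasp_force: 0.0
```

```bash
python3 - <<'E'
from bench import r
from h import *
c=r.read_camera("wrist");o=r.observe()
print(o["position"],o["tool_rot"],o["grip_width"])
O=np.array([.5228,-.0345]);ps=np.radians(9.8);R=np.array([[np.cos(ps),np.sin(ps)],[-np.sin(ps),np.cos(ps)]])
h=cv2.cvtColor(c["image"],cv2.COLOR_BGR2HSV).astype(int)
m=((h[...,0]<16)&(h[...,1]>140)&(h[...,2]>80)).astype(np.uint8);n,l,st,ce=cv2.connectedComponentsWithStats(m)
for i in range(1,n):
    if st[i,4]>40:print(ce[i],st[i],(R@(cast(c,ce[i],.0585)[0,:2]-O)).round(4))
cv2.imwrite("pics/w3.png",cv2.resize(c["image"],(480,360)))
p=o["position"];plan(p,o["tool_rot"][2],(.421,.172,.30),30)
E
```

```text
[ 0.52185385 -0.00815866  0.34300474] [-179.98459482   -0.42098943    9.82773269] 0.2898363263765326
[318.51807229 303.59638554] [306 294  26  18 332] [-0.0526  0.0261]
0 [-0.091, -0.26, 0.057] [0, 0, -0.141]
1 [-0.073, -0.265, 0.057] [0, 0, -0.141]
2 [-0.054, -0.27, 0.058] [0, 0, -0.141]
3 [-0.035, -0.273, 0.057] [0, 0, -0.141]
4 [-0.016, -0.275, 0.058] [0, 0, -0.141]
end [0.421 0.172 0.3  ] 30.02
```

View pics/w3.png

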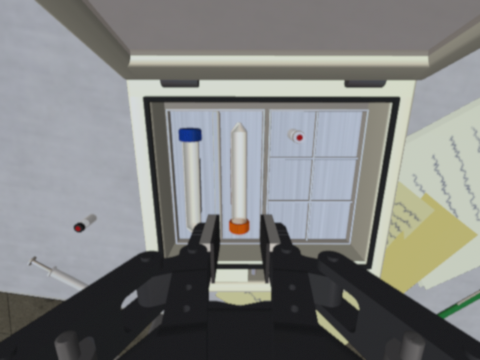

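The tube lies in the free lane, with its orange cap at (239,226) beside the stored tube, and the stored vial stands. Next is vial 2 (cap at (79,227)). I keep the yaw, open to half and hover over it.

```bash
python3 - <<'E'
from h import *
plan((.5219,-.0082,.343),9.8,(.43,.172,.30),9.8)
E
```

```text
0 [-0.08, -0.258, 0.057] [0, 0, -0.0]
1 [-0.08, -0.258, 0.057] [0, 0, -0.0]
2 [-0.08, -0.257, 0.058] [0, 0, -0.0]
3 [-0.08, -0.258, 0.057] [0, 0, -0.0]
4 [-0.079, -0.257, 0.058] [0, 0, -0.0]
end [0.43  0.172 0.3  ] 9.8
```

Emit:
drive_tool(
  increments=[
    {"slide": [-0.08,-0.258,0.057],"turn": [0,0,0]},
    {"slide": [-0.08,-0.258,0.057],"turn": [0,0,0]},
    {"slide": [-0.08,-0.258,0.057],"turn": [0,0,0]},
    {"slide": [-0.08,-0.258,0.057],"turn": [0,0,0]},
    {"slide": [-0.08,-0.258,0.057],"turn": [0,0,0]},
    {"slide": [0,0,0],"turn": [0,0,0]},
    {"slide": [0,0,0],"turn": [0,0,0]},
    {"slide": [0,0,0],"turn": [0,0,0]},
  ],
  gripper=0,
)

```text
time: 12.45
position: [0.4284, 0.1722, 0.2951]
tool_rot: [180.0, -0.1, 9.8]
wrist_force: [0.3, -0.5, 1.2]
grip_width: 0.497
grasp_force: 0.0
```

```bash
python3 - <<'E'
from bench import r
from h import *
import pickle
c=r.read_camera("wrist");o=r.observe();pickle.dump(c,open("c4.pkl","wb"))
print(o["position"],o["tool_rot"],o["grip_width"])
q=proj(c,[.4213,.1731,.027])[0];print(q)
x0,y0=(q-40).astype(int)
for n,f in(("dark",lambda h:h[...,2]<90),("red",lambda h:((h[...,0]<10)|(h[...,0]>165))&(h[...,1]>90))):
    a=blob(c,(x0,y0,x0+80,y0+80),f);print(n,a,a and cast(c,a[0],.03).round(4))
E
```

```text
[0.42855176 0.17195273 0.29507859] [-1.79997525e+02 -5.28390164e-02  9.76952597e+00] 0.4986498976028188
[315.20059583 252.15688276]
dark (array([317.03731343, 254.65671642]), np.int32(134), ((317.0, 255.0), (14.0, 14.0), 90.0)) [[0.4206 0.1716 0.03  ]]
red (array([316.7037037 , 256.65432099]), np.int32(81), ((316.5, 256.5), (9.0, 9.0), 90.0)) [[0.419  0.1716 0.03  ]]
```

Emit:
drive_tool(
  increments=[
    {"slide": [-0.056,-0.01,0.2],"turn": [0,0,0]},
    {"slide": [0,0,0.2],"turn": [0,0,0]},
    {"slide": [0,0,0.17],"turn": [0,0,0]},
    {"slide": [0,0,0.11],"turn": [0,0,0]},
    {"slide": [0,0,0.05],"turn": [0,0,0]},
    {"slide": [0,0,0.017],"turn": [0,0,0]},
    {"slide": [0,0,0],"turn": [0,0,0]},
    {"slide": [0,0,0],"turn": [0,0,0]},
  ],
)

```text
time: 13.3
position: [0.4199, 0.1731, 0.1833]
tool_rot: [-180.0, -0.1, 9.9]
wrist_force: [-0.4, 0.5, 0.1]
grip_width: 0.496
grasp_force: 0.0
```

Emit:
drive_tool(
  increments=[
    {"slide": [0,0,0],"turn": [0,0,0]},
    {"slide": [0,0,0],"turn": [0,0,0]},
    {"slide": [0,0,0],"turn": [0,0,0]},
    {"slide": [0,0,0],"turn": [0,0,0]},
    {"slide": [0,0,0],"turn": [0,0,0]},
    {"slide": [0,0,0],"turn": [0,0,0]},
    {"slide": [0,0,0],"turn": [0,0,0]},
    {"slide": [0,0,0],"turn": [0,0,0]},
  ],
  gripper=1,
  force=25,
)

```text
time: 14.1
position: [0.4196, 0.1733, 0.183]
tool_rot: [-180.0, -0.0, 9.9]
wrist_force: [-0.8, 0.2, 6.8]
grip_width: 0.122
grasp_force: 25.4
```

```bash
python3 - <<'E'
from h import *
plan((.4196,.1733,.323),9.9,(.5276,-.0621,.323),9.8,step=.042)
E
```

```text
0 [0.063, 0.239, -0.0] [0, 0, 0.0]
1 [0.063, 0.238, -0.0] [0, 0, 0.0]
2 [0.063, 0.239, -0.0] [0, 0, 0.0]
3 [0.063, 0.238, -0.0] [0, 0, 0.0]
4 [0.062, 0.239, -0.0] [0, 0, 0.0]
5 [0.063, 0.238, -0.0] [0, 0, 0.0]
6 [0.062, 0.239, -0.0] [0, 0, 0.0]
end [ 0.5275 -0.0621  0.323 ] 9.9
```

Emit:
drive_tool(
  increments=[
    {"slide": [0,0,-0.05],"turn": [0,0,0]},
    {"slide": [0,0,-0.15],"turn": [0,0,0]},
    {"slide": [0,0,-0.25],"turn": [0,0,0]},
    {"slide": [0,0,-0.25],"turn": [0,0,0]},
    {"slide": [0,0,-0.18],"turn": [0,0,0]},
    {"slide": [0,0,-0.053],"turn": [0,0,0]},
    {"slide": [0,0,0],"turn": [0,0,0]},
    {"slide": [0,0,0],"turn": [0,0,0]},
  ],
)

```text
time: 14.9
position: [0.4188, 0.1732, 0.3218]
tool_rot: [180.0, 0.1, 9.9]
wrist_force: [-0.3, -0.5, -0.1]
grip_width: 0.123
grasp_force: 25.0
```

Emit:
drive_tool(
  increments=[
    {"slide": [0.063,0.239,0],"turn": [0,0,0]},
    {"slide": [0.063,0.239,0],"turn": [0,0,0]},
    {"slide": [0.063,0.239,0],"turn": [0,0,0]},
    {"slide": [0.063,0.239,0],"turn": [0,0,0]},
    {"slide": [0.063,0.239,0],"turn": [0,0,0]},
    {"slide": [0.063,0.239,0],"turn": [0,0,0]},
    {"slide": [0.063,0.239,0],"turn": [0,0,0]},
    {"slide": [0,0,0],"turn": [0,0,0]},
  ],
)

```text
time: 15.7
position: [0.5281, -0.068, 0.3215]
tool_rot: [179.8, 0.1, 9.5]
wrist_force: [-0.1, 0.1, -0.5]
grip_width: 0.122
grasp_force: 25.0
```

Emit:
drive_tool(
  increments=[
    {"slide": [0,0,0.1],"turn": [0,0,0]},
    {"slide": [0,0,0.17],"turn": [0,0,0]},
    {"slide": [0,0,0.14],"turn": [0,0,0]},
    {"slide": [0,0,0.1],"turn": [0,0,0]},
    {"slide": [0,0,0.06],"turn": [0,0,0]},
    {"slide": [0,0,0.02],"turn": [0,0,0]},
    {"slide": [0,0,0],"turn": [0,0,0]},
    {"slide": [0,0,0],"turn": [0,0,0]},
  ],
)

```text
time: 16.5
position: [0.528, -0.0627, 0.2346]
tool_rot: [180.0, -0.1, 9.9]
wrist_force: [0.2, -0.9, -0.6]
grip_width: 0.121
grasp_force: 25.0
```

Position is right; lower the last 4.5 mm, then release.

Emit:
drive_tool(
  increments=[
    {"slide": [0,0,0.012],"turn": [0,0,0]},
    {"slide": [0,0,0.007],"turn": [0,0,0]},
    {"slide": [0,0,0.006],"turn": [0,0,0]},
    {"slide": [0,0,0.006],"turn": [0,0,0]},
    {"slide": [0,0,0],"turn": [0,0,0]},
    {"slide": [0,0,0],"turn": [0,0,0]},
    {"slide": [0,0,0],"turn": [0,0,0]},
    {"slide": [0,0,0],"turn": [0,0,0]},
  ],
)

```text
time: 17.3
position: [0.5279, -0.0627, 0.23]
tool_rot: [-180.0, -0.0, 9.9]
wrist_force: [-1.9, 1.3, 8.0]
grip_width: 0.124
grasp_force: 25.7
```

Emit:
drive_tool(
  increments=[
    {"slide": [0,0,0],"turn": [0,0,0]},
    {"slide": [0,0,0],"turn": [0,0,0]},
    {"slide": [0,0,0],"turn": [0,0,0]},
    {"slide": [0,0,0],"turn": [0,0,0]},
    {"slide": [0,0,-0.06],"turn": [0,0,0]},
    {"slide": [0,0,-0.15],"turn": [0,0,0]},
    {"slide": [0,0,-0.25],"turn": [0,0,0]},
    {"slide": [0,0,-0.2],"turn": [0,0,0]},
  ],
  gripper=0.4,
)

```text
time: 18.1
position: [0.5277, -0.0631, 0.3302]
tool_rot: [180.0, -0.0, 9.9]
wrist_force: [0.7, -0.0, 0.5]
grip_width: 0.297
grasp_force: 0.0
```

```bash
python3 - <<'E'
from bench import r
from h import *
c=r.read_camera("wrist");o=r.observe()
print(o["position"],o["tool_rot"],o["grip_width"])
cv2.imwrite("pics/w4.png",cv2.resize(c["image"],(480,360)))
plan(o["position"],9.8,(.464,.324,.30),9.8)
E
```

```text
[ 0.52914168 -0.0639421   0.33427601] [179.9561862   -0.3760276    9.81111611] 0.3022981011045701
0 [0.001, -0.291, 0.025] [0, 0, -0.0]
1 [0.001, -0.291, 0.025] [0, 0, -0.0]
2 [0.001, -0.291, 0.026] [0, 0, -0.0]
3 [0.002, -0.292, 0.025] [0, 0, -0.0]
4 [0.001, -0.291, 0.026] [0, 0, -0.0]
5 [0.002, -0.292, 0.025] [0, 0, -0.0]
6 [0.001, -0.291, 0.026] [0, 0, -0.0]
7 [0.002, -0.292, 0.025] [0, 0, -0.0]
8 [0.001, -0.291, 0.026] [0, 0, -0.0]
end [0.464  0.3239 0.2999] 9.8
```

View pics/w4.png

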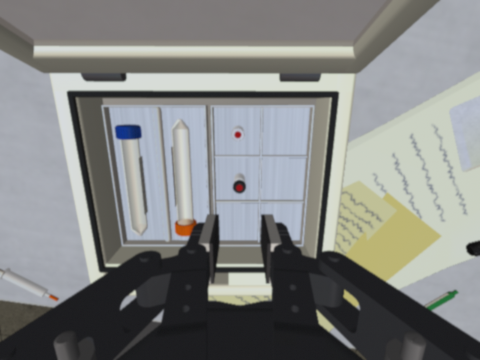

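Vial 2 (black cap at (239,186)) stands in the middle pocket behind the stored vial. Now vial 1.

Emit:
drive_tool(
  increments=[
    {"slide": [0.001,-0.291,0],"turn": [0,0,0]},
    {"slide": [0.001,-0.291,0.02],"turn": [0,0,0]},
    {"slide": [0.001,-0.291,0.03],"turn": [0,0,0]},
    {"slide": [0.002,-0.291,0.03],"turn": [0,0,0]},
    {"slide": [0.001,-0.291,0.03],"turn": [0,0,0]},
    {"slide": [0.002,-0.291,0.03],"turn": [0,0,0]},
    {"slide": [0.001,-0.291,0.03],"turn": [0,0,0]},
    {"slide": [0.002,-0.291,0.03],"turn": [0,0,0]},
  ],
  gripper=0,
)

```text
time: 18.95
position: [0.4687, 0.2833, 0.2987]
tool_rot: [-180.0, -0.0, 9.9]
wrist_force: [1.2, 0.5, 0.4]
grip_width: 0.502
grasp_force: 0.0
```

Emit:
drive_tool(
  increments=[
    {"slide": [0.001,-0.291,0.026],"turn": [0,0,0]},
    {"slide": [0,0,0],"turn": [0,0,0]},
    {"slide": [0,0,0],"turn": [0,0,0]},
    {"slide": [0,0,0],"turn": [0,0,0]},
    {"slide": [0,0,0],"turn": [0,0,0]},
    {"slide": [0,0,0],"turn": [0,0,0]},
    {"slide": [0,0,0],"turn": [0,0,0]},
    {"slide": [0,0,0],"turn": [0,0,0]},
  ],
)

```text
time: 19.75
position: [0.4621, 0.3242, 0.2946]
tool_rot: [-180.0, -0.0, 9.9]
wrist_force: [0.2, 0.4, -0.2]
grip_width: 0.502
grasp_force: 0.0
```

```bash
python3 - <<'E'
from bench import r
from h import *
c=r.read_camera("wrist");o=r.observe()
print(o["position"],o["tool_rot"],o["grip_width"])
q=proj(c,[.457,.324,.027])[0];print(q)
x0,y0=(q-40).astype(int)
for n,f in(("blue",lambda h:(h[...,0]>105)&(h[...,0]<135)&(h[...,1]>120)),("red",lambda h:((h[...,0]<10)|(h[...,0]>160))&(h[...,1]>90))):
    a=blob(c,(x0,y0,x0+80,y0+80),f);print(n,a,a and cast(c,a[0],.033).round(4))
E
```

```text
[0.4620435  0.32433629 0.29452946] [-1.79990546e+02 -9.63825492e-04  9.86804950e+00] 0.4979978650178953
[317.1703282  249.74825766]
blue (array([319.00917431, 251.16513761]), np.int32(109), ((319.0, 252.0), (14.0, 14.0), 90.0)) [[0.4581 0.3228 0.033 ]]
red (array([319.07894737, 252.94736842]), np.int32(38), ((319.2500305175781, 252.75003051757812), (5.656853675842285, 6.363960266113281), 45.0)) [[0.4568 0.3225 0.033 ]]
```

Emit:
drive_tool(
  increments=[
    {"slide": [-0.034,0.003,0.2],"turn": [0,0,0]},
    {"slide": [0,0,0.2],"turn": [0,0,0]},
    {"slide": [0,0,0.17],"turn": [0,0,0]},
    {"slide": [0,0,0.11],"turn": [0,0,0]},
    {"slide": [0,0,0.05],"turn": [0,0,0]},
    {"slide": [0,0,0.013],"turn": [0,0,0]},
    {"slide": [0,0,0],"turn": [0,0,0]},
    {"slide": [0,0,0],"turn": [0,0,0]},
  ],
)

```text
time: 20.6
position: [0.4574, 0.3235, 0.1839]
tool_rot: [-179.9, -0.1, 9.9]
wrist_force: [-0.5, 0.2, 0.6]
grip_width: 0.502
grasp_force: 0.0
```

Emit:
drive_tool(
  increments=[
    {"slide": [0,0,0],"turn": [0,0,0]},
    {"slide": [0,0,0],"turn": [0,0,0]},
    {"slide": [0,0,0],"turn": [0,0,0]},
    {"slide": [0,0,0],"turn": [0,0,0]},
    {"slide": [0,0,0],"turn": [0,0,0]},
    {"slide": [0,0,0],"turn": [0,0,0]},
    {"slide": [0,0,0],"turn": [0,0,0]},
    {"slide": [0,0,0],"turn": [0,0,0]},
  ],
  gripper=1,
  force=25,
)

```text
time: 21.4
position: [0.4572, 0.3235, 0.1835]
tool_rot: [-180.0, -0.0, 9.9]
wrist_force: [-2.0, -0.2, 6.5]
grip_width: 0.122
grasp_force: 25.3
```

Emit:
drive_tool(
  increments=[
    {"slide": [0,0,-0.05],"turn": [0,0,0]},
    {"slide": [0,0,-0.15],"turn": [0,0,0]},
    {"slide": [0,0,-0.25],"turn": [0,0,0]},
    {"slide": [0,0,-0.25],"turn": [0,0,0]},
    {"slide": [0,0,-0.18],"turn": [0,0,0]},
    {"slide": [0,0,-0.053],"turn": [0,0,0]},
    {"slide": [0,0,0],"turn": [0,0,0]},
    {"slide": [0,0,0],"turn": [0,0,0]},
  ],
)

```text
time: 22.2
position: [0.4564, 0.3232, 0.322]
tool_rot: [180.0, 0.1, 9.9]
wrist_force: [0.6, -0.3, 0.3]
grip_width: 0.126
grasp_force: 24.9
```

```bash
python3 - <<'E'
from bench import r
from h import *
o=r.observe();p=o["position"]
plan(p,o["tool_rot"][2],(.4810,-.0707,p[2]),9.8,step=.043)
E
```

```text
0 [-0.029, 0.262, -0.0] [0, 0, 0.0]
1 [-0.029, 0.261, -0.0] [0, 0, 0.0]
2 [-0.029, 0.262, -0.0] [0, 0, 0.0]
3 [-0.029, 0.261, -0.0] [0, 0, 0.0]
4 [-0.029, 0.262, -0.0] [0, 0, 0.0]
5 [-0.029, 0.261, -0.0] [0, 0, 0.0]
6 [-0.029, 0.262, -0.0] [0, 0, 0.0]
7 [-0.029, 0.261, -0.0] [0, 0, 0.0]
8 [-0.029, 0.262, -0.0] [0, 0, 0.0]
9 [-0.03, 0.261, -0.0] [0, 0, 0.0]
end [ 0.4809 -0.0707  0.322 ] 9.92
```

Emit:
drive_tool(
  increments=[
    {"slide": [-0.029,0.262,0],"turn": [0,0,0]},
    {"slide": [-0.029,0.261,0],"turn": [0,0,0]},
    {"slide": [-0.029,0.262,0],"turn": [0,0,0]},
    {"slide": [-0.029,0.261,0],"turn": [0,0,0]},
    {"slide": [-0.029,0.262,0],"turn": [0,0,0]},
    {"slide": [-0.029,0.261,0],"turn": [0,0,0]},
    {"slide": [-0.029,0.262,0],"turn": [0,0,0]},
    {"slide": [-0.029,0.261,0],"turn": [0,0,0]},
  ],
)

```text
time: 23.0
position: [0.4759, 0.0068, 0.3217]
tool_rot: [180.0, 0.1, 9.9]
wrist_force: [1.7, 0.3, 0.2]
grip_width: 0.121
grasp_force: 24.9
```

Emit:
drive_tool(
  increments=[
    {"slide": [-0.029,0.262,0],"turn": [0,0,0]},
    {"slide": [-0.03,0.261,0],"turn": [0,0,0]},
    {"slide": [0,0,0],"turn": [0,0,0]},
    {"slide": [0,0,0],"turn": [0,0,0]},
    {"slide": [0,0,0],"turn": [0,0,0]},
    {"slide": [0,0,0],"turn": [0,0,0]},
    {"slide": [0,0,0],"turn": [0,0,0]},
    {"slide": [0,0,0],"turn": [0,0,0]},
  ],
)

```text
time: 23.8
position: [0.4815, -0.0698, 0.3228]
tool_rot: [-180.0, 0.0, 10.0]
wrist_force: [-0.5, -0.8, -0.5]
grip_width: 0.12
grasp_force: 24.9
```

Emit:
drive_tool(
  increments=[
    {"slide": [0,0,0.1],"turn": [0,0,0]},
    {"slide": [0,0,0.17],"turn": [0,0,0]},
    {"slide": [0,0,0.14],"turn": [0,0,0]},
    {"slide": [0,0,0.1],"turn": [0,0,0]},
    {"slide": [0,0,0.06],"turn": [0,0,0]},
    {"slide": [0,0,0.01],"turn": [0,0,0]},
    {"slide": [0,0,0],"turn": [0,0,0]},
    {"slide": [0,0,0],"turn": [0,0,0]},
  ],
)

```text
time: 24.6
position: [0.4818, -0.0706, 0.2366]
tool_rot: [180.0, -0.1, 9.9]
wrist_force: [0.2, -0.8, 0.4]
grip_width: 0.124
grasp_force: 24.8
```

Grasp was at TCP 0.1835, so contact should come at about 0.2305.

Emit:
drive_tool(
  increments=[
    {"slide": [0,0,0.02],"turn": [0,0,0]},
    {"slide": [0,0,0.008],"turn": [0,0,0]},
    {"slide": [0,0,0.007],"turn": [0,0,0]},
    {"slide": [0,0,0.006],"turn": [0,0,0]},
    {"slide": [0,0,0],"turn": [0,0,0]},
    {"slide": [0,0,0],"turn": [0,0,0]},
    {"slide": [0,0,0],"turn": [0,0,0]},
    {"slide": [0,0,0],"turn": [0,0,0]},
  ],
)

```text
time: 25.4
position: [0.4816, -0.0707, 0.2304]
tool_rot: [-180.0, -0.0, 9.9]
wrist_force: [-2.7, 1.2, 10.0]
grip_width: 0.122
grasp_force: 25.8
```

Emit:
drive_tool(
  increments=[
    {"slide": [0,0,0],"turn": [0,0,0]},
    {"slide": [0,0,0],"turn": [0,0,0]},
    {"slide": [0,0,0],"turn": [0,0,0]},
    {"slide": [0,0,0],"turn": [0,0,0]},
    {"slide": [0,0,-0.06],"turn": [0,0,0]},
    {"slide": [0,0,-0.15],"turn": [0,0,0]},
    {"slide": [0,0,-0.25],"turn": [0,0,0]},
    {"slide": [0,0,-0.2],"turn": [0,0,0]},
  ],
  gripper=0.4,
)

```text
time: 26.2
position: [0.4813, -0.071, 0.3306]
tool_rot: [180.0, 0.0, 9.9]
wrist_force: [0.5, -0.5, -0.5]
grip_width: 0.298
grasp_force: 0.0
```

Emit:
drive_tool(
  increments=[
    {"slide": [0,-0.2,-0.1],"turn": [0,0,0]},
    {"slide": [0,-0.3,0],"turn": [0,0,0]},
    {"slide": [0,-0.3,0],"turn": [0,0,0]},
    {"slide": [0,-0.3,0],"turn": [0,0,0]},
    {"slide": [0,-0.3,0],"turn": [0,0,0]},
    {"slide": [0,-0.2,0],"turn": [0,0,0]},
    {"slide": [0,0,0],"turn": [0,0,0]},
    {"slide": [0,0,0],"turn": [0,0,0]},
  ],
)

```text
time: 27.0
position: [0.44, 0.1661, 0.3441]
tool_rot: [180.0, -0.0, 10.0]
wrist_force: [0.6, -1.4, 0.5]
grip_width: 0.303
grasp_force: 0.0
```

```bash
python3 - <<'E'
from bench import r
from h import *
s=r.read_camera("scene");t=r.read_camera("top")
cv2.imwrite("pics/f.png",np.hstack([cv2.resize(t["image"][180:300,270:400],(400,369),interpolation=2),cv2.resize(s["image"][180:330,240:420],(400,369),interpolation=2)]))
print(r.observe()["position"])
E
```

```text
[0.44029249 0.16460787 0.34404918]
```

View pics/f.png

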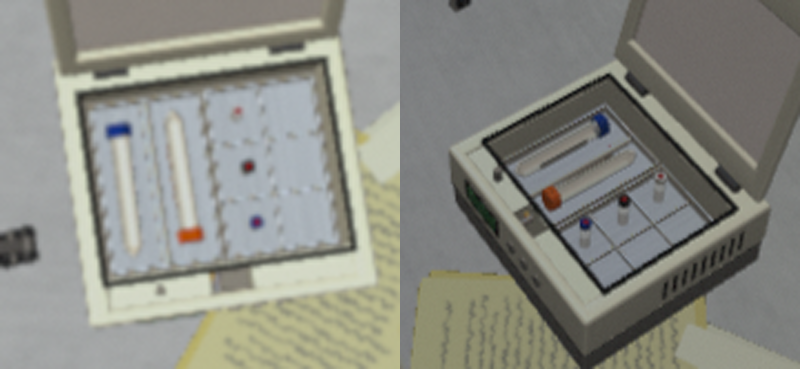

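Both views show three vials upright in a row of pockets: white (237,112), black (248,166) and blue (256,222). Both tubes lie in their lanes, the lid is up and the arm is clear. Handing in.

```bash
python3 -c "
from bench import r
print(r.sign_off())"
```

```text
the job is handed in; nothing more can be done
None
```

I handed the job in after about 27 s of the 69 s allowed: the lid is up, vial 1 and vial 2 stand in the pocket tray and the tube lies in the free lane. The last pictures show this, but the judge's result was not reported.

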